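# Clear the parcel sorter's catch tray into the mail totes

## Robot

A 7-joint arm with a two-finger parallel gripper is mounted at the origin on the work surface. World frame = base frame: x ahead of the robot, y to its left, z up, the work surface at z = 0. Lengths are in m, angles in rad, forces in N, time in s.
With the tool pointing down it reaches from about 0.4 to 0.925 m from the base axis. Payload 4.1 kg.
Tool frame: the origin (TCP) lies midway between the tips of the shut fingers; the grasp point (between the pads) lies 19 mm behind it; z points along the fingers, y is the line along which they close (so a half turn about z gives the same grasp; the last joint's range is limited). The gripper opens to 85 mm and grips with 20 to 120 N. Pads are 22 mm wide; open, the fingers measure 114 mm over their backs; the gripper's body (76 mm by 85 mm) begins 54 mm behind the grasp point. The pads swing forward as they close: fully open they stand 13 mm farther back than shut.
Start: joints at [-1.356, 0.398, 0.045, 1.537, -0.019, 1.207, -0.051], TCP at [0.201, 0.618, 0.21] pointing down, gripper open.
Joint ranges: [-2.82, 2.82], [-0.49, 2.23], [-1.37, 1.46], [0, 2.46], [-1.36, 4.5], [0.23, 2], [-2.94, 2.94]. Speed limits (rad/s): [2.57, 2.57, 3.14, 3.14, 3.14, 3.14, 3.14].

## Interface

Orientations are given as a 3x3 rotation matrix whose columns are the frame's x, y, z axes.
In Python, from cell import manip gives the robot as it stands. The module is installed in compiled form; this text tells all that it offers. Calls block until the motion is done:
- manip.goto(position, orientation): joint-space move of the TCP to a pose.
- manip.line_to(position, frame=None, max_speed=0.15): straight line of the TCP; frame=None keeps the orientation; max_speed is the mean speed in m/s.
- manip.move_joints(angles): joint-space move.
- manip.grip(opening, grip_force=None): finger opening in m; grip_force is the grip in N (None keeps the last); returns when the fingers have stopped.
- manip.wait(seconds).
- manip.inverse_kinematics(position, orientation): joint angles nearest the present ones, or None.
- manip.read_camera(name): name is "scene" or "side" or "wrist"; returns a dict with "frame" (384x512x3 uint8, red, green, blue), "vertical_fov" (degrees; the focal length in pixels is half the picture's height over the tangent of half this angle, whatever the lens; pixels are square), "cx", "cy" (the principal point, pixels), "dist" ([k1, k2, p1, p2, k3] as OpenCV has them; the pictures are not rectified), "world_to_cam" (4x4, takes a point from world to camera coordinates); the wrist camera has in their place "T_tool_cam" (4x4, takes a point from camera to tool coordinates, whose origin is the TCP and whose axes are the flange's). Camera axes: x right, y down, z forward; pixel columns grow to the right and rows downward; lengths in m; the calibration is good to about 2 mm. A picture is of the moment at which its call begins: read the wrist's pose just before it. There is no depth.
A pose or a line that the arm cannot do raises manip.PlanningError and nothing moves.
- manip.hand_in(): hands the job in; it is judged then, once.
Readings, each from a call of its own:
- manip.current_time(): time.
- manip.current_q(): joint angles.
- manip.current_qvel(): joint speeds.
- manip.current_joint_torque(): joint torques, N m.
- manip.current_eef_pos(): TCP position.
- manip.current_eef_rot(): TCP orientation.
- manip.current_wrist_force(): force on the tool from outside, world axes, zero at the start.
- manip.current_moment(): the same for the moment, N m.
- manip.current_finger_gap(): finger opening in m.
- manip.current_gripper_force(): force on a finger pad.
Only numpy, scipy, OpenCV 4.12 (cv2) and the standard library are available. Lean on these libraries where they do the work, as an engineer would, in place of code of your own. Each camera call takes 0.05 s, during which the arm holds its last target. There are 200 camera calls.

## Task

Turn the sorter's speed dial to the red idle mark first, then empty the catch tray: put every carton with blue tape in the blue tote and every plain carton in the grey tote, each resting on the tote's floor and none stacked on another. Keep the dial at idle as long as cartons are being lifted; when all are in the totes, turn the dial to the green run mark, let go, and leave everything else on the bench where it is.

Things in the scene. Friction and masses are not known exactly. Their poses are not given: they have to be found in the camera images.
- tray: Shallow aluminium catch tray, fixed, 240 x 330 x 25 mm outside (x, y, z), walls 5 mm, floor 5 mm thick; origin at the centre of its underside on the bench. Beyond its far (+x) wall a steel chute, 100 mm wide, centred 100 mm to its -y side, slopes up from about 30 mm to 95 mm height between 115 and 215 mm from the tray's centre.
- blue_tote: Blue open mail tote, fixed to the bench, 308 x 158 x 80 mm outside (x, y, z), walls and floor 4 mm; origin at the centre of its underside, x along its length (a rim trim stands out 5 mm). It lies to one side of the tray, the grey tote to the other.
- grey_tote: Grey open mail tote, same size and frame as the blue one: 308 x 158 x 80 mm outside, walls and floor 4 mm, fixed, origin at the centre of its underside, x along its length.
- speed_box: White speed control box, fixed, 120 x 130 x 45 mm, behind the tray; origin at the centre of its underside. The black dial stands on the middle of its top, with a scale around it: a broad red mark (idle), a broad green mark (run) and thin black ticks. Its x axis points away from the robot more or less.
- dial_grip (a point): Point on the dial's vertical axis at grip height, 82 mm above the bench. The grip is an upright bar 49 mm long, 14 mm thick, its top 89 mm above the bench, on a disc 52 mm across (disc top 59 mm above the bench); a white line on one end of the bar is the pointer. The frame turns with the dial: x along the bar, the pointer end towards -x.
- dial (a joint): Angle of the dial in rad, 0 to 6.28, growing clockwise seen from above; at 0 the white pointer points along the speed box's -x (towards the robot). Red idle mark at 0.60, green run mark at 2.90; black ticks every 0.46 from 0.60 to 5.20. Light friction, stays where it is left; about 0.03 N m to turn.
- plain1: Plain brown carton with pale tape only, 66 x 48 x 55 mm (its own x, y, z; z is the label side), 160 g more or less, rigid; origin at its CENTRE; starts standing on the tray floor with z up. May be absent (None).
- plain2: Plain brown carton with pale tape only, 66 x 48 x 55 mm (its own x, y, z; z is the label side), 160 g more or less, rigid; origin at its CENTRE; starts standing on the tray floor with z up. May be absent (None).
- plain3: Plain brown carton with pale tape only, 66 x 48 x 55 mm (its own x, y, z; z is the label side), 160 g more or less, rigid; origin at its CENTRE; starts standing on the tray floor with z up. May be absent (None).
- express1: Brown carton with a broad bright blue band of tape around it, 66 x 48 x 55 mm (its own x, y, z; z is the label side), 160 g more or less, rigid; origin at its CENTRE; starts standing on the tray floor with z up. May be absent (None).
- express2: Brown carton with a broad bright blue band of tape around it, 66 x 48 x 55 mm (its own x, y, z; z is the label side), 160 g more or less, rigid; origin at its CENTRE; starts standing on the tray floor with z up. May be absent (None).
- express3: Brown carton with a broad bright blue band of tape around it, 66 x 48 x 55 mm (its own x, y, z; z is the label side), 160 g more or less, rigid; origin at its CENTRE; starts standing on the tray floor with z up. May be absent (None).
- tape_roll: Roll of brown tape lying flat, 90 mm across, 45 mm tall. Bystander, origin under its centre.
- mug: White mug, 76 mm across, 85 mm tall. Bystander, origin under its centre.
- stamp: Rubber stamp, 60 x 30 mm wooden foot with a black handle, 68 mm tall. Bystander, origin under its centre.
- ink_pad: Ink pad, 50 x 70 x 16 mm, black with a blue pad. Bystander, origin under its centre.
- scanner: Hand scanner, black grip and yellow head, about 145 x 60 x 34 mm. Bystander, origin under the middle of its grip.
- stapler: Red and dark stapler, 130 x 36 x 49 mm. Bystander, origin under its centre.
Things that resemble listed ones, but are neither listed nor needed, are in the scene too. What is shaped like the express3 but black or purple is not meant. What is shaped like the plain3 but purple is not meant.

How it is judged:
On the way, in this order (a step that is already met when the one before it is completed fails the run):
1. the dial is at the red idle mark (within 0.15 rad) while no carton has yet left the tray (value of joint dial between 0.45 and 0.75 rad and horizontal distance between each of plain1, plain2, plain3, express1, express2, express3 and tray below 0.235 m), for 0.2 s.
2. every carton is in its tote, on the floor, with the dial still at idle (value of joint dial between 0.3 and 0.9 rad and x of plain1 in the frame of grey_tote between -0.14 and 0.14 m and y of plain1 in the frame of grey_tote between -0.065 and 0.065 m and z of each of plain1, plain2, plain3 in the frame of grey_tote below 0.07 m and x of plain2 in the frame of grey_tote between -0.14 and 0.14 m and y of plain2 in the frame of grey_tote between -0.065 and 0.065 m and x of plain3 in the frame of grey_tote between -0.14 and 0.14 m and y of plain3 in the frame of grey_tote between -0.065 and 0.065 m and x of express1 in the frame of blue_tote between -0.14 and 0.14 m and y of express1 in the frame of blue_tote between -0.065 and 0.065 m and z of each of express1, express2, express3 in the frame of blue_tote below 0.07 m and x of express2 in the frame of blue_tote between -0.14 and 0.14 m and y of express2 in the frame of blue_tote between -0.065 and 0.065 m and x of express3 in the frame of blue_tote between -0.14 and 0.14 m and y of express3 in the frame of blue_tote between -0.065 and 0.065 m), for 0.3 s.
3. the dial is at the green run mark (within 0.15 rad) (value of joint dial between 2.75 and 3.05 rad), for 0.2 s.
At the end, for the whole second after the job is handed in: All cartons present lie at rest on the floor of their tote (blue-taped in the blue one, plain in the grey one): centre inside the tote's walls and less than 70 mm above the bench, so not stacked; the dial stands within 0.15 rad of the green run mark (2.90 rad) (all of step 3 and x of plain1 in the frame of grey_tote between -0.14 and 0.14 m and y of plain1 in the frame of grey_tote between -0.065 and 0.065 m and z of each of plain1, plain2, plain3 in the frame of grey_tote below 0.07 m and x of plain2 in the frame of grey_tote between -0.14 and 0.14 m and y of plain2 in the frame of grey_tote between -0.065 and 0.065 m and x of plain3 in the frame of grey_tote between -0.14 and 0.14 m and y of plain3 in the frame of grey_tote between -0.065 and 0.065 m and x of express1 in the frame of blue_tote between -0.14 and 0.14 m and y of express1 in the frame of blue_tote between -0.065 and 0.065 m and z of each of express1, express2, express3 in the frame of blue_tote below 0.07 m and x of express2 in the frame of blue_tote between -0.14 and 0.14 m and y of express2 in the frame of blue_tote between -0.065 and 0.065 m and x of express3 in the frame of blue_tote between -0.14 and 0.14 m and y of express3 in the frame of blue_tote between -0.065 and 0.065 m and linear speed of each of plain1, plain2, plain3, express1, express2, express3 below 0.02 m/s); the robot touches nothing.
It fails at once if a carton was lifted (centre over 140 mm high) while the dial was more than 0.3 rad off the idle mark (not (value of joint dial between 0.3 and 0.9 rad) and height (world z) of any of plain1, plain2, plain3, express1, express2, express3 above 0.14 m).
It fails at once if a bystander on the bench was moved by more than 40 mm (distance of any of tape_roll, mug, stamp, ink_pad, scanner, stapler from where it was at the start of the episode above 0.04 m).
Of plain1, plain2, plain3, express1, express2, express3 only 4 to 6 are there at a start; the rules pass over those that are not, and their reading is None.
At some moment in a run one of plain1, plain2, plain3, express1, express2, express3 may be knocked a few centimetres aside while the robot is not near it.
Once in a run the grip may slacken for a moment while it holds something.
It also fails if it takes over 210 s, if anything falls off the work surface, if the arm or the gripper's body presses on something with over 40 N, if the wrist force passes 120 N, or if a joint passes its speed limit or range.

## Working session

There is one attempt and no reset: what is moved stays moved. The work goes in short steps, each a Python script; the robot and the scene stay as the last script left them, time stands still between calls to the robot, and variables do not carry over. Pictures are saved under pics/ and viewed, at most 14 in all, crops included, and the job is handed in when it is done.

```bash
mkdir -p pics; python3 - <<'E'
from cell import manip
import cv2,numpy as np
for n in ("scene","side"):
    c=manip.read_camera(n); cv2.imwrite(f"pics/{n}0.png",cv2.resize(c["frame"][:,:,::-1],(800,600),interpolation=cv2.INTER_CUBIC))
    print(n,c["vertical_fov"],c["cx"],c["cy"],c["dist"],np.round(c["world_to_cam"],3).tolist())
c=manip.read_camera("wrist");print({k:v for k,v in c.items() if k!="frame"})
print(manip.current_eef_rot(),manip.current_time())
E
```

```text
scene 44.495659966095204 256.0091522629603 199.4377280540363 [-0.03224809  0.          0.          0.          0.        ] [[0.075, 0.997, -0.009, -0.029], [0.782, -0.064, -0.62, -0.339], [-0.619, 0.04, -0.784, 1.925], [0.0, 0.0, 0.0, 1.0]]
side 57.570290871443774 256.3945495347022 183.06523007351257 [-0.03683281  0.          0.          0.          0.        ] [[-0.937, 0.348, -0.008, 0.468], [0.201, 0.522, -0.829, -0.038], [-0.284, -0.778, -0.56, 1.337], [0.0, 0.0, 0.0, 1.0]]
{'vertical_fov': 63.92143281886089, 'cx': 254.5909350420729, 'cy': 196.37277079405735, 'dist': array([-0.03895671,  0.        ,  0.        ,  0.        ,  0.        ]), 'T_tool_cam': array([[ 6.54215063e-05, -9.51972454e-01, -3.06183675e-01,
         7.79387255e-02],
       [ 9.99999235e-01, -3.15974975e-04,  1.19608248e-03,
        -1.01202630e-03],
       [-1.23538395e-03, -3.06183519e-01,  9.51971705e-01,
        -1.63832979e-01],
       [ 0.00000000e+00,  0.00000000e+00,  0.00000000e+00,
         1.00000000e+00]])}
[[-9.51199570e-01  3.08576196e-01 -3.31107276e-04]
 [ 3.08576345e-01  9.51198472e-01 -1.45131431e-03]
 [-1.32892315e-04 -1.48266143e-03 -9.99998892e-01]] 0.15
```

View pics/scene0.png

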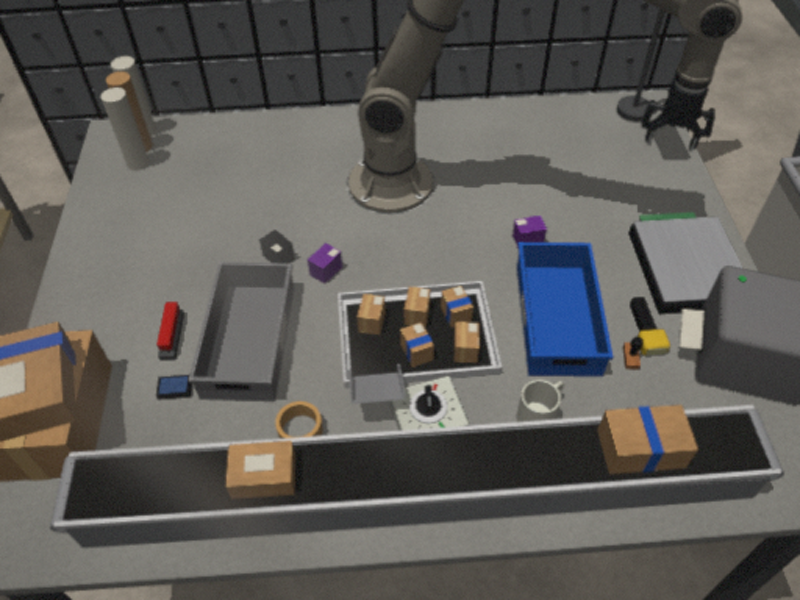

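View pics/side0.png

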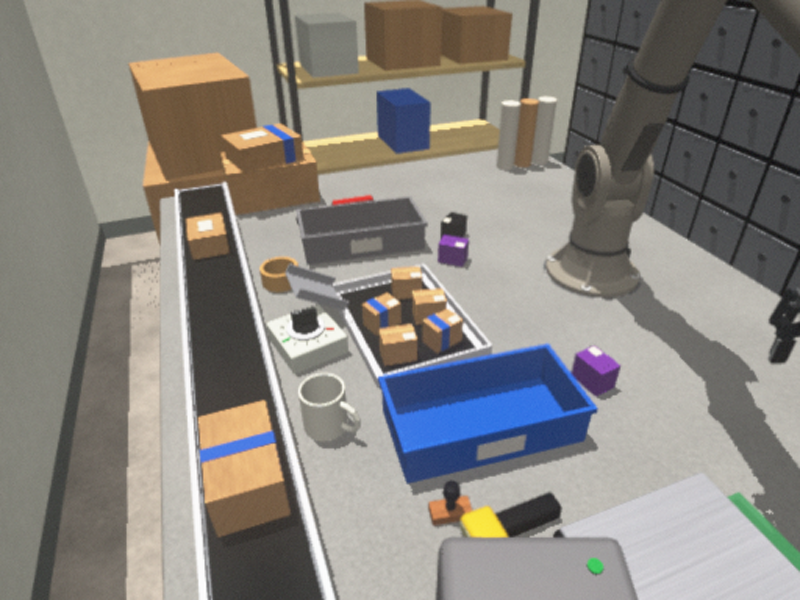

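Tray holds five cartons: plain at (370,313), (417,305), (467,340); blue-taped at (457,303), (417,343). The purple (325,262), (530,228) and black (276,247) boxes outside the tray are decoys. The dial is at (430,402). Next, helpers and a closer wrist view.

```bash
cat > h.py <<'E'
from cell import manip
import cv2,numpy as np
def Rz(a):  # tool down, tool x at world yaw a
    c,s=np.cos(a),np.sin(a); return np.array([[c,s,0],[s,-c,0],[0,0,-1.]])
def K(c):
    f=c["frame"].shape[0]/2/np.tan(np.radians(c["vertical_fov"])/2)
    return np.array([[f,0,c["cx"]],[0,f,c["cy"]],[0,0,1]])
def shoot(n):
    p,R=np.array(manip.current_eef_pos()),np.array(manip.current_eef_rot())
    c=manip.read_camera(n)
    if n=="wrist":
        T=np.eye(4);T[:3,:3]=R;T[:3,3]=p; c["world_to_cam"]=np.linalg.inv(T@c["T_tool_cam"])
    return c
def back(c,px,z):   # pixels -> world points at height z
    px=np.array(px,float).reshape(-1,1,2); n=cv2.undistortPoints(px,K(c),c["dist"]).reshape(-1,2)
    C=np.linalg.inv(c["world_to_cam"]); d=np.c_[n,np.ones(len(n))]@C[:3,:3].T; o=C[:3,3]
    return o+d*((np.broadcast_to(z,len(n))-o[2])/d[:,2])[:,None]
def proj(c,P):
    W=c["world_to_cam"]; r,_=cv2.Rodrigues(W[:3,:3])
    return cv2.projectPoints(np.array(P,float).reshape(-1,1,3),r,W[:3,3],K(c),c["dist"])[0].reshape(-1,2)
def save(c,name,box=None,size=(800,600)):
    f=c["frame"][:,:,::-1]
    if box: x0,y0,x1,y1=box; f=f[y0:y1,x0:x1]
    cv2.imwrite("pics/"+name,cv2.resize(f,size,interpolation=cv2.INTER_CUBIC))
E
python3 - <<'E'
from h import *
c=shoot("scene"); s=1/1.5625
def b(l,z): print(np.round(back(c,np.array(l)*s,z),3)[:,:2].tolist())
b([[370,301],[417,293],[456,295],[415,333],[467,328]],.06)
b([[339,290],[494,285],[500,371],[347,382]],.025)   # tray corners
b([[519,244],[590,243],[609,362],[530,362]],.08)
b([[222,265],[292,265],[273,387],[193,380]],.08)
b([[429,397]],.089)
b([[540,385]],.085); b([[299,410]],.045)
E
```

```text
[[0.446, -0.069], [0.432, 0.035], [0.444, 0.119], [0.541, 0.021], [0.536, 0.132]]
[[0.379, -0.138], [0.394, 0.215], [0.627, 0.191], [0.629, -0.127]]
[[0.322, 0.278], [0.332, 0.441], [0.66, 0.402], [0.647, 0.243]]
[[0.331, -0.395], [0.344, -0.238], [0.665, -0.27], [0.636, -0.43]]
[[0.717, 0.032]]
[[0.705, 0.251]]
[[0.7, -0.223]]
```

```bash
python3 - <<'E'
from h import *
p=manip.current_eef_pos(); manip.line_to([p[0],p[1],.33])
manip.goto([.48,.035,.34],Rz(np.pi)); print(manip.current_q(),manip.current_time())
c=shoot("wrist"); save(c,"w1.png")
np.save("w1.npy",c,allow_pickle=True)
E
```

```text
[-0.86237918  0.00489462  0.70713353  1.73604916 -0.00316769  1.40185805
  1.41803093] 3.4583
```

View pics/w1.png

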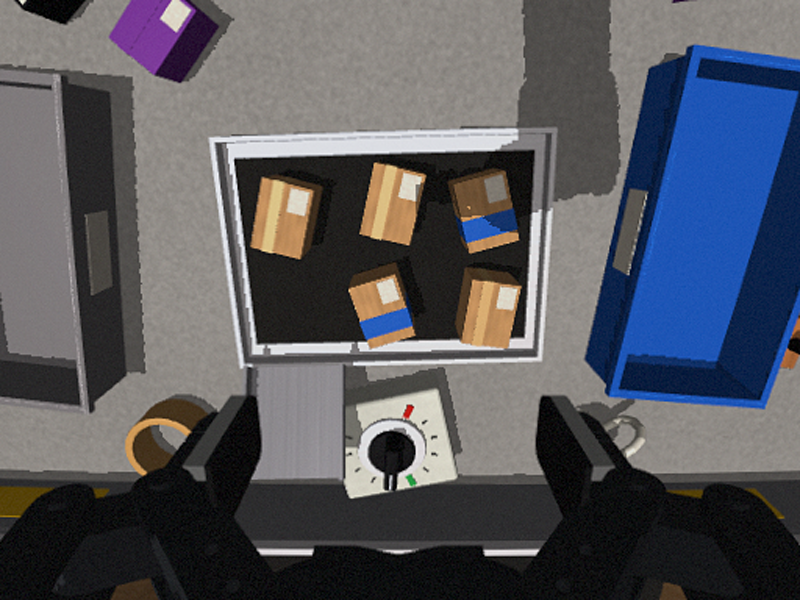

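The wrist view shows all five cartons (plain (287,217), (393,203), (490,308); blue (485,208), (383,305)); red mark (409,411), green (411,480), dial (392,452). I'll take enlarged crops for corners and pointer.

```bash
python3 - <<'E'
from h import *
c=np.load("w1.npy",allow_pickle=True).item()
save(c,"w1tray.png",(148,87,348,237)); save(c,"w1dial.png",(210,236,306,308)) 
E
```

```text
(no output)
```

View pics/w1tray.png

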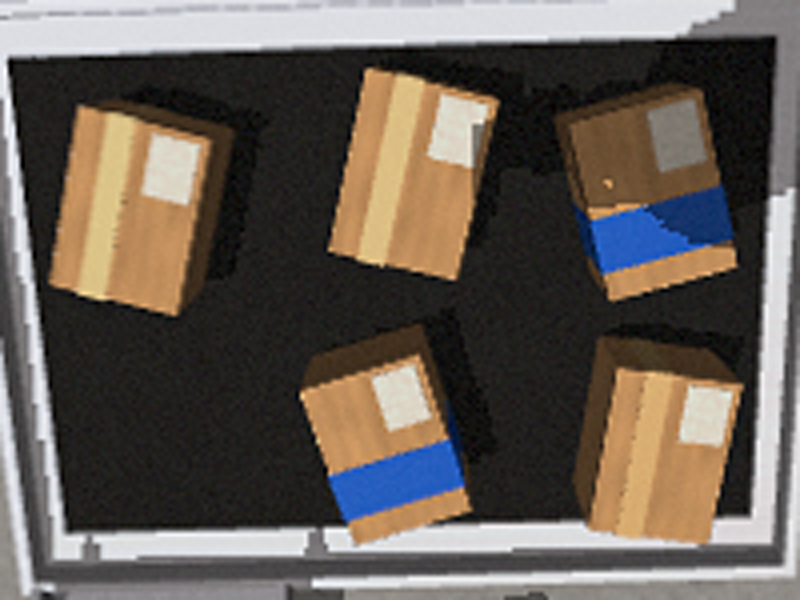

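View pics/w1dial.png

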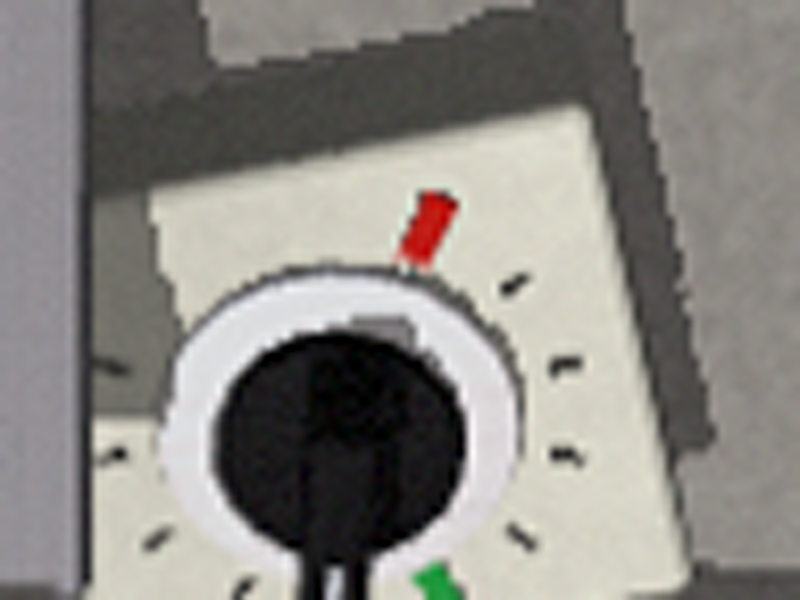

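The five cartons and labels are clear in the tray crop. In the dial crop the white pointer (335,580) points away from the robot, clockwise past green (440,580); red is at (428,230). I'll look closer from above the dial.

```bash
python3 - <<'E'
from h import *
c=np.load("w1.npy",allow_pickle=True).item()
def u(l): return np.array(l)/4+[148,87]
# top-face corners order: around; (far-left, far-right, near-right, near-left) in crop
B={'pA':[[78,106],[210,138],[180,316],[50,286]],
'pB':[[367,68],[498,100],[457,280],[329,250]],
'eA':[[570,122],[702,90],[737,265],[612,300]],
'eB':[[300,395],[418,355],[471,511],[355,545]],
'pC':[[617,368],[743,383],[710,545],[588,528]]}
for k,v in B.items():
    P=back(c,u(v),.06)[:,:2]
    l=(P[3]+P[2]-P[0]-P[1])/2; w=(P[1]+P[2]-P[0]-P[3])/2
    print(k,np.round(P.mean(0),4),'yaw %.3f'%np.arctan2(l[1],l[0]),'L %.4f W %.4f'%(np.hypot(*l),np.hypot(*w)))
print(np.round(back(c,np.array([[340,447]])/8.333+[210,236],.059),4))
manip.goto([.60,.035,.27],Rz(np.pi)); c=shoot("wrist"); np.save("w2.npy",c,allow_pickle=True)
q=proj(c,[[.717,.032,.059]])[0]; print(q)
x,y=int(q[0])-64,int(q[1])-48; print(x,y); save(c,"w2.png",(x,y,x+128,y+96))
E
```

```text
pA [ 0.4604 -0.0711] yaw -0.228 L 0.0656 W 0.0478
pB [0.4473 0.0306] yaw -0.219 L 0.0650 W 0.0472
eA [0.454  0.1174] yaw 0.270 L 0.0648 W 0.0469
eB [0.551  0.0205] yaw 0.316 L 0.0645 W 0.0470
pC [0.5527 0.1265] yaw -0.121 L 0.0653 W 0.0483
[[0.7106 0.0296 0.059 ]]
[252.91742688 249.32405731]
188 201
```

View pics/w2.png

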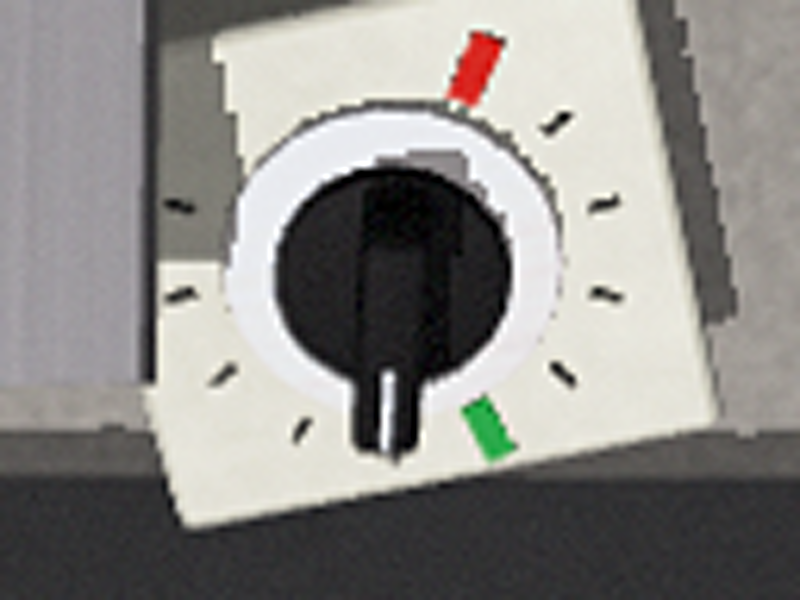

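```bash
python3 - <<'E'
from h import *
c=np.load("w2.npy",allow_pickle=True).item()
u=lambda l: np.array(l)/6.25+[188,201]
ctr=back(c,u([[394,272]]),.059)[0]; m=back(c,u([[476,70],[490,428]]),.0455)
t=back(c,u([[388,372],[388,458]]),.089)
# ticks in order clockwise from red: fit centre
tk=back(c,u([[476,70],[556,123],[604,204],[606,294],[564,374],[490,428],[302,430],[222,375],[181,294],[181,205]]),.0455)
A=np.c_[2*tk[:,:2],np.ones(10)]; s=np.linalg.lstsq(A,(tk[:,:2]**2).sum(1),rcond=None)[0]
cc=s[:2]; print("disc",ctr[:2],"circle",cc,np.sqrt(s[2]+cc@cc))
# dir for angle th: cw from -x : world dir=-(cos,-sin)... => world angle = pi+beta-th
print("beta per tick",[round(float((np.arctan2(*(p[:2]-cc)[::-1])-np.pi+th+np.pi)%(2*np.pi)-np.pi),3) for p,th in zip(tk,[.6,1.06,1.52,1.98,2.44,2.9,3.82,4.28,4.74,5.2])])
for p in t: print("ptr",p[:2],np.arctan2(*(p[:2]-cc)[::-1]))
print("line dir",np.arctan2(*(t[1]-t[0])[:2][::-1]))
E
```

```text
disc [0.70979305 0.02948192] circle [0.7133557  0.02904193] 0.04846129876538494
beta per tick [0.217, 0.231, 0.228, 0.229, 0.229, 0.235, 0.228, 0.211, 0.209, 0.214]
ptr [0.71710554 0.02856935] -0.1253678287171326
ptr [0.73704906 0.0284799 ] -0.02371679697477971
line dir -0.004485054455554344
```

```bash
python3 - <<'E'
from h import *
print(np.round(manip.current_q(),3))
for a in np.arange(-np.pi,np.pi+.1,np.pi/4):
    q=manip.inverse_kinematics([.7127,.0289,.064],Rz(a)); print(round(a,2),None if q is None else np.round(q,2))
E
```

```text
[-0.748  0.36   0.822  1.592 -0.271  1.308  1.684]
-3.14 [-0.54  0.75  0.7   1.52 -0.52  1.07  1.85]
-2.36 [-0.45  0.7   0.54  1.51 -0.4   1.04  2.55]
-1.57 [ 0.14  0.65 -0.36  1.49  0.25  1.04  2.86]
-0.79 [-0.77  1.06  1.26  1.52 -1.02  1.32 -1.75]
0.0 [-0.78  1.12  1.34  1.52 -1.1   1.38 -0.93]
0.79 [-0.73  0.96  1.13  1.52 -0.9   1.24 -0.25]
1.57 [-0.68  0.87  0.98  1.52 -0.76  1.16  0.45]
2.36 [-0.61  0.8   0.83  1.52 -0.64  1.11  1.15]
3.14 [-0.54  0.75  0.7   1.52 -0.52  1.07  1.85]
```

```bash
cat >> h.py <<'E'
D=np.array([.7127,.0289]); BETA=.223
def yaw():
    R=np.array(manip.current_eef_rot()); return np.arctan2(R[1,0],R[0,0])
def turn(dphi,n):   # rotate the flange only, ccw
    q=np.array(manip.current_q())
    for i in range(1,n+1):
        r=q.copy(); r[6]+=dphi*i/n; manip.move_joints(r)
E
python3 - <<'E'
from h import *
manip.grip(.045,40)
manip.goto([*D,.2],Rz(np.pi)); turn(-np.pi,1); print(yaw(),manip.current_eef_pos(),np.round(manip.current_q(),2))
manip.line_to([*D,.11]); manip.line_to([*D,.065],max_speed=.05)
print(manip.current_wrist_force(),yaw(),np.round(manip.current_q(),2))
manip.grip(0.005,40); print(manip.current_finger_gap(),manip.current_wrist_force(),manip.current_time())
turn(.3,1); print(yaw(),manip.current_moment(),manip.current_wrist_force(),manip.current_eef_pos())
E
```

```text
-0.00033162210898621025 [0.71238434 0.02844862 0.19963098] [-0.57  0.63  0.76  1.39 -0.44  1.29 -1.35]
[-0.55305353 -0.2355613   0.16686167] -0.0006433897158445828 [-0.54  0.75  0.7   1.51 -0.52  1.07 -1.29]
0.01228522877043165 [0.30236936 0.31980816 3.02782032] 10.0917
0.29692081650593166 [ 0.1775423   0.06890016 -0.01366746] [-0.68771188  0.35694494  0.79574807] [0.71292918 0.02922632 0.06554892]
```

```bash
python3 - <<'E'
from h import *
turn(np.pi+BETA-.6-yaw(),5); print(yaw(),manip.current_eef_pos(),manip.current_finger_gap(),manip.current_wrist_force())
manip.grip(.045); manip.line_to([*D,.2]); 
manip.grip(.085)
manip.goto([.58,.035,.30],Rz(np.pi)); print(manip.current_time())
c=shoot("wrist"); np.save("w3.npy",c,allow_pickle=True)
q=proj(c,[[.713,.029,.059]])[0]; x,y=int(q[0])-64,int(q[1])-48; print(x,y); save(c,"w3.png",(x,y,x+128,y+96))
E
```

```text
2.762557957299465 [0.71182357 0.02926284 0.06549491] 0.011878357976463843 [-5.06731029  1.30080941  4.66883228]
15.8417
186 200
```

View pics/w3.png

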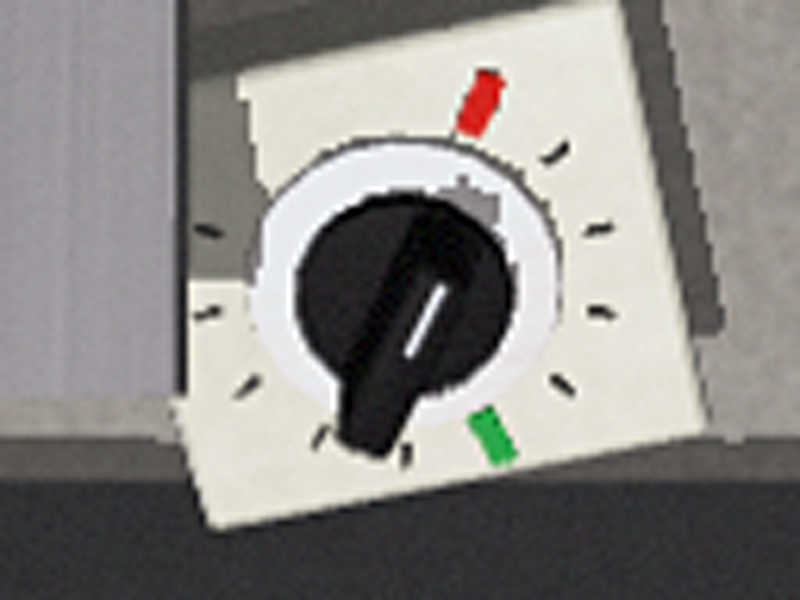

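The pointer line runs (410,355)→(442,290), towards the red mark (480,102). I'll check the angle, plan the carton moves, and do the first one.

```bash
python3 - <<'E'
from h import *
c=np.load("w3.npy",allow_pickle=True).item()
u=lambda l: np.array(l)/6.25+[186,200]
t=back(c,u([[410,355],[442,290]]),.089); d=t[1]-t[0]; print("dial",np.pi+BETA-np.arctan2(d[1],d[0]))
m=back(c,u([[480,102]]),.0455)[0]; d=m[:2]-D; print("red at",np.pi+BETA-np.arctan2(d[1],d[0]))
# tote corners, both in wide wrist image 1 (blue: 800px scale rim outer) 
c=np.load("w1.npy",allow_pickle=True).item()
print(np.round(back(c,np.array([[695,47],[610,392],[768,405]])/1.5625,.08),3))
print(np.round(back(c,np.array([[60,75],[88,409]])/1.5625,.08),3))
E
```

```text
dial 0.6384393664173027
red at 0.6051490405480089
[[0.317 0.275 0.08 ]
 [0.627 0.246 0.08 ]
 [0.643 0.414 0.08 ]]
[[ 0.338 -0.242  0.08 ]
 [ 0.648 -0.278  0.08 ]]
```

```bash
cat >> h.py <<'E'
from scipy.optimize import minimize
BLUE,GREY=(.484,.343,-.1),(.484,-.340,-.11)
VIEW=[.48,.035,.34]
def box(x,y,a,z0=.005):
    P=np.array([[i*.033,j*.024,k*.055] for i in(-1,1) for j in(-1,1) for k in(0,1)])
    c,s=np.cos(a),np.sin(a); return P@np.array([[c,s,0],[-s,c,0],[0,0,1]])+[x,y,z0]
def find(c,region=((.37,-.14),(.37,.21),(.64,.21),(.64,-.14))):
    f=c["frame"]; hsv=cv2.cvtColor(f,cv2.COLOR_RGB2HSV)
    m=((hsv[...,1]>90)&(hsv[...,2]>40)).astype(np.uint8)
    R=np.zeros_like(m); cv2.fillConvexPoly(R,np.int32(proj(c,[[*p,.03] for p in region])),1)
    m=cv2.morphologyEx(m&R,cv2.MORPH_CLOSE,np.ones((3,3))); n,L,S,C=cv2.connectedComponentsWithStats(m); out=[]
    for i in range(1,n):
        if S[i,4]<400: continue
        M=cv2.resize((L==i).astype(np.float32),None,fx=2,fy=2,interpolation=cv2.INTER_LINEAR)
        def cost(v):
            I=np.zeros_like(M); h=cv2.convexHull(np.float32(proj(c,box(*v))*2+.5)); cv2.fillConvexPoly(I,np.int32(h*16),1,shift=4)
            return float(np.abs(I-M).sum()/M.sum())
        x,y=back(c,[C[i]],.045)[0,:2]; best=None
        for a in np.arange(-1.5,1.5,.5):
            r=minimize(cost,[x,y,a],method="Nelder-Mead",options=dict(initial_simplex=[[x,y,a],[x+.01,y,a],[x,y+.01,a],[x,y,a+.2]],maxiter=150))
            if best is None or r.fun<best.fun: best=r
        px=hsv[L==i]; b=np.mean((px[:,0]>95)&(px[:,0]<130))
        v=best.x; v[2]=(v[2]+np.pi/2)%np.pi-np.pi/2
        out.append((*np.round(v,4),"blue" if b>.1 else "plain",round(best.fun,3),round(float(b),2)))
    return out
def view(name=None):
    manip.goto(VIEW,Rz(np.pi)); c=shoot("wrist")
    if name: save(c,name)
    return c
def slot(t,s):
    return np.array([t[0]+s*np.cos(t[2]),t[1]+s*np.sin(t[2])])
def pick(x,y,a):
    R=Rz(np.pi+a); manip.grip(.068,60)
    manip.goto([x,y,.13],R); manip.line_to([x,y,.028],max_speed=.12)
    f=manip.current_wrist_force(); manip.grip(.03,60); g=manip.current_finger_gap()
    manip.line_to([x,y,.14],max_speed=.15); print("pick",np.round(f,1),g,manip.current_finger_gap())
    return manip.current_finger_gap()>.035
def place(t,s):
    p=slot(t,s); R=Rz(np.pi+t[2]); manip.line_to([*p,.14],R,max_speed=.25); g=manip.current_finger_gap()
    if g<.035: print("LOST",g); return False
    manip.line_to([*p,.055],max_speed=.15); f0=manip.current_wrist_force()[2]
    for z in np.arange(.05,.026,-.004):
        manip.line_to([*p,z],max_speed=.04); f=manip.current_wrist_force()[2]
        if abs(f-f0)>5: break
    print("placed z",z,f-f0,g); manip.grip(.066); manip.line_to([*p,.15],max_speed=.2); return True
E
python3 - <<'E'
from h import *
c=view()
for r in find(c): print(r)
for t in (BLUE,GREY):
    for s in (-.09,.09): print(manip.inverse_kinematics([*slot(t,s),.028],Rz(np.pi+t[2])) is not None,manip.inverse_kinematics([*slot(t,s),.14],Rz(np.pi+t[2])) is not None)
print(manip.current_time())
E
```

```text
(np.float64(0.4468), np.float64(0.0299), np.float64(-0.2202), 'plain', np.float64(0.177), 0.0)
(np.float64(0.4539), np.float64(0.1167), np.float64(0.2771), 'blue', np.float64(0.17), 0.33)
(np.float64(0.4597), np.float64(-0.0724), np.float64(-0.2458), 'plain', np.float64(0.157), 0.0)
(np.float64(0.5498), np.float64(0.0197), np.float64(0.3085), 'blue', np.float64(0.166), 0.3)
(np.float64(0.5522), np.float64(0.1257), np.float64(-0.1243), 'plain', np.float64(0.153), 0.0)
True True
True True
True True
True True
16.45
```

The fit agrees with my hand-read corners to about 1 mm. First carton: the blue one at (.55,.02).

```bash
python3 - <<'E'
from h import *
if pick(.5503,.0202,.312): place(BLUE,.075)
c=view("v1.png")
for r in find(c): print(r[:4])
print(manip.current_time())
E
```

```text
pick [-0.6 -0.7  0.3] 0.04613010788131796 0.04592861657764108
placed z 0.02599999999999998 12.565451531194741 0.04657633532454297
(np.float64(0.447), np.float64(0.03), np.float64(-0.2234), 'plain')
(np.float64(0.4537), np.float64(0.1168), np.float64(0.2707), 'blue')
(np.float64(0.4599), np.float64(-0.0722), np.float64(-0.2468), 'plain')
(np.float64(0.5524), np.float64(0.1257), np.float64(-0.1316), 'plain')
26.3
```

View pics/v1.png

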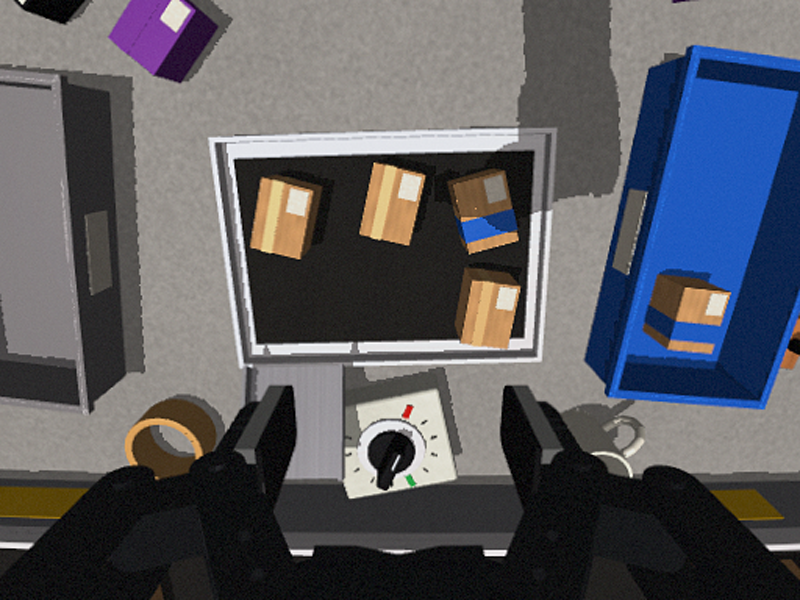

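The blue carton stands on the blue tote's floor at (690,315), the other four are unmoved. I'll loop over the rest, locating them again before each pick.

```bash
python3 - <<'E'
from h import *
S={"blue":[-.06],"plain":[-.09,0,.09]}
while True:
    F=find(view()); print([tuple(float(v) for v in r[:3])+r[3:4]+(float(r[4]),) for r in F])
    if not F: break
    F.sort(key=lambda r:(r[3]!="blue",-r[0])); x,y,a,k=F[0][:4]
    if F[0][4]>.25 or not S[k]: print("odd"); break
    s=S[k].pop()
    if not pick(x,y,a) or not place(BLUE if k=="blue" else GREY,s): print("FAIL"); break
print(manip.current_time()); 
save(shoot("wrist"),"v2.png"); save(shoot("scene"),"s2.png",(110,130,410,355))
E
```

```text
[(0.447, 0.0301, -0.2199, 'plain', 0.175), (0.4538, 0.1166, 0.2756, 'blue', 0.169), (0.4598, -0.0722, -0.2485, 'plain', 0.155), (0.5521, 0.1258, -0.1284, 'plain', 0.148)]
pick [-0.  -0.2  1. ] 0.046091638417553274 0.04613341594220648
placed z 0.02599999999999998 15.901675968270212 0.045968202609714424
[(0.447, 0.0302, -0.2212, 'plain', 0.174), (0.4599, -0.0722, -0.2448, 'plain', 0.158), (0.5526, 0.1259, -0.1323, 'plain', 0.154)]
pick [ 0.  -0.2 -0. ] 0.046438068826216664 0.04602314807992278
placed z 0.02599999999999998 10.048431224750972 0.04591005317377352
[(0.447, 0.0303, -0.2215, 'plain', 0.175), (0.4598, -0.0723, -0.2445, 'plain', 0.154)]
pick [ 0.   0.4 -0.2] 0.04614026888154525 0.0460397053495396
placed z 0.02599999999999998 14.378414707144557 0.04599431021018219
[(0.447, 0.0301, -0.2259, 'plain', 0.176)]
pick [ 0.6 -0.1 -0.2] 0.045825059694211995 0.046134033420949606
placed z 0.02599999999999998 19.512363098845466 0.04614106938495645
[]
66.8917
```

View pics/s2.png

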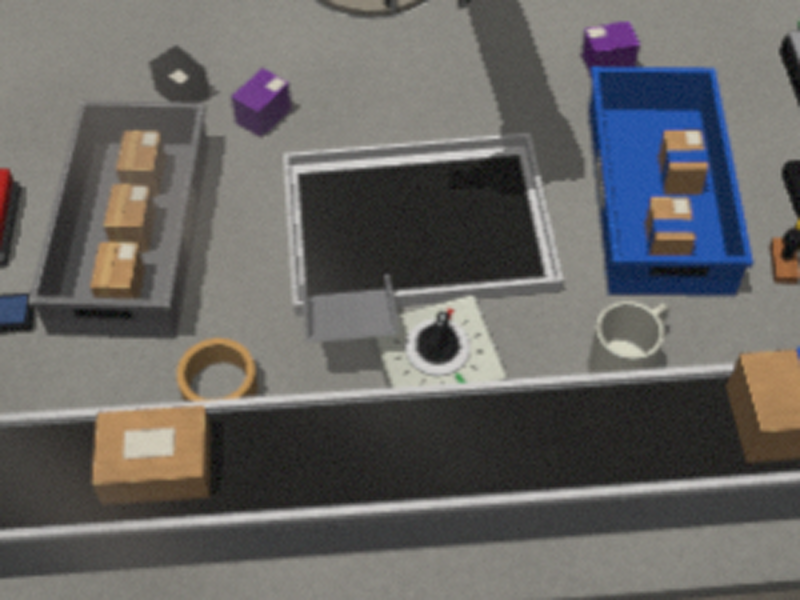

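All five cartons stand single in their totes (plain at (138,155), (128,210), (115,268); blue at (684,160), (670,225)) and the tray is empty. Now the dial to green.

```bash
python3 - <<'E'
from h import *
manip.grip(.045,40)
manip.goto([*D,.2],Rz(np.pi+BETA-.6)); print(np.round(manip.current_q(),2))
manip.line_to([*D,.11]); manip.line_to([*D,.065],max_speed=.05); manip.grip(.005,40); print(manip.current_finger_gap())
turn(np.pi+BETA-2.9-yaw(),6); print(yaw(),manip.current_wrist_force())
manip.grip(.045); manip.line_to([*D,.2]); manip.goto([.58,.035,.32],Rz(np.pi)); print(manip.current_time())
c=shoot("wrist"); np.save("w4.npy",c,allow_pickle=True)
q=proj(c,[[.713,.029,.059]])[0]; x,y=int(q[0])-64,int(q[1])-48; print(x,y); save(c,"w4.png",(x,y,x+128,y+96))
E
```

```text
[-0.72  0.79  1.13  1.39 -0.71  1.4   1.6 ]
0.011751215638832257
0.4670935947127397 [-5.26707079 -1.07312606  4.45472303]
76.775
187 195
```

View pics/w4.png

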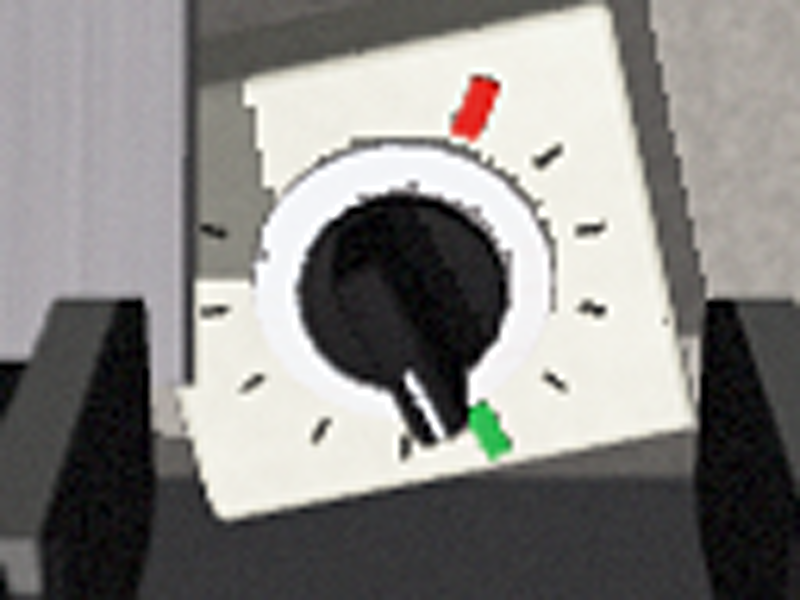

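```bash
python3 - <<'E'
from h import *
c=np.load("w4.npy",allow_pickle=True).item()
t=back(c,np.array([[409,372],[441,437]])/6.25+[187,195],.089); d=t[1]-t[0]; th=np.pi+BETA-np.arctan2(d[1],d[0]); print(th)
if abs(th-2.9)<.1: manip.wait(.3); print(manip.hand_in())
E
```

```text
2.953504827871635
the job is handed in; nothing more can be done
None
```

The job is handed in, and the result was not reported back. The dial went to idle first, then the two blue-taped cartons went into the blue tote and the three plain ones into the grey tote, none stacked. The dial now reads about 2.95 rad against the 2.90 run mark, and the arm is clear.

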